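# Seat a board in the sanding jig and lock it

## Task

With your fingertip, gently push the small wooden board along the rails of the sanding jig until it drops flat into the locating notch; then push the wooden turn-button round by its peg until it points straight along the rails, over the end of the board, to hold it down. Do not lift or tip up the board, and leave the sanding block, clamp and tape alone.

Things in the scene. Friction and masses are not known exactly. Their poses are not given: they have to be found in the camera images.
- jig: Wooden sanding jig, fixed. Origin on the bench under the notch's centre; y along the rails in the push direction, x across, z up. Base 10 mm thick, x -52.5..52.5, y -135..95 mm. Two rails (20 mm wide, at x = -25 and +25, top 20 mm above the bench, open between them). Fences outside them, inner faces x = -36.5 and +36.5, top at 30 mm. The -y end is open.
- notch (a point): Centre of the notch floor, 14 mm above the bench on the jig's centre line: from y = -52.5 to +52.5 mm of the jig both rails are cut down by 6 mm, with square steps at both ends. Seated, the board's underside centre is here, with 5 mm end play in all and 1.5 mm each side; its top is then 32 mm above the bench.
- board: Loose plain wooden board, 70 x 100 x 18 mm (x, y, z), about 0.12 kg; origin at the centre of its underside. Starts on the rails, 60 to 105 mm on the -y side of the notch; push its -y end face, which may overhang the rails. As its middle passes the first step it tips up to 0.13 rad nose down, and drops flat once its -y end clears that step.
- turn_button (a joint): Turn-button angle (rad). 0: it points along the jig's -y, straight along the board over its end, at its stop; 1.57: along the jig's +x, across the rails. Starts at 1.3 to 1.8, far stop 2.2; stays where left (about 1 N at the peg moves it). Bar 18 mm wide, 34 to 44 mm above the bench, reaching 61 mm from the pivot: passes over a seated board, is blocked by an unseated one.
- button_pivot (a point): Pivot of the turn-button on the bar's top, 44 mm above the bench, at x = 0, y = 73 mm of the jig, past the notch; the bar's tail reaches 13 mm behind it. The block below it (44 mm in x, 34 mm in y) has its top 33.5 mm above the bench.
- button_peg (a point): Middle of the upright round peg (12 mm diameter) on the turn-button, 52 mm from the pivot; the peg stands from 44 to 69 mm above the bench, this point at 56.5 mm.
- sand_block: Sanding block, 58 x 105 x 34 mm, lying on the bench beyond the jig; leave alone. Origin at the centre of its underside.
- spring_clamp: Wooden spring clamp, 34 x 142 x 20 mm, lying on the bench beyond the jig; leave alone. Origin at the centre of its underside.
- masking_tape: Roll of masking tape, 98 mm diameter, 25 mm high, lying flat on the bench to the left of the jig; leave alone. Origin at the centre of its underside.
Not all that is in view belongs to the job. Leave any green look-alike of the board alone.

How it is judged:
By the outcome, as a careful person would: the job done as asked, in the order asked, and still so for the second after the job is handed in, with the robot touching nothing.
It also fails if it takes over 50 s, if anything falls off the work surface, if the arm or the gripper's body presses on something with over 40 N, if the wrist force passes 120 N, or if a joint passes its speed limit or range.

## Robot

A 6-joint arm with a two-finger parallel gripper is mounted at the origin on a cart in front of the work surface, level with it; the furniture and walls round the work are solid. World frame = base frame: x ahead of the robot, y to its left, z up, the work surface at z = 0. Lengths are in mm, angles in rad, forces in N, time in s.
With the tool pointing down it reaches from about 325 to 925 mm from the base axis. Payload 3.1 kg.
Tool frame: the origin (TCP) lies at the very end of the fingers, on their centre line; the grasp point (between the pads) lies 19 mm behind it (r.pinch_z is the z of the grasp point in the tool frame, in mm); z points along the fingers, y is the line along which they close (so a half turn about z gives the same grasp; the last joint's range is limited). The gripper opens to 85 mm and grips with 20 to 120 N. Pads are 22 mm wide; open, the fingers measure 114 mm over their backs; the gripper's body (76 mm by 85 mm) begins 54 mm behind the grasp point. The pads swing forward as they close: fully open they stand 13 mm farther back than shut.
Start: joints at [-1.326, 0.217, 1.613, -0, 1.311, -0.112], TCP at [218.32, -585.641, 231.3] pointing down, gripper open.
Joint ranges: [-2.75, 2.75], [-0.78, 2.1], [0.31, 2.55], [-1.13, 4.27], [0.13, 2.63], [-2.58, 2.58]. Speed limits (rad/s): [2.79, 2.79, 3.14, 3.14, 3.14, 3.14].

## Interface

Orientations are given as a 3x3 rotation matrix whose columns are the frame's x, y, z axes.
In Python, from bench import r gives the robot as it stands. The module is installed in compiled form; this text tells all that it offers. Calls block until the motion is done:
- r.move_to(position, orientation): joint-space move of the TCP to a pose.
- r.line_to(position, max_speed=150, rot=None, f_stop=None): straight line of the TCP; rot=None keeps the orientation; max_speed is the mean speed in mm/s. With f_stop (N) it stops when the force on the tool has changed by that much, and returns True; else False.
- r.movej(angles): joint-space move.
- r.set_gripper(opening): finger opening in mm; the grip force is fixed at half the most; returns when the fingers have stopped.
- r.pause(seconds).
- r.ik(position, orientation): joint angles nearest the present ones, or None.
- r.get_image(name): name is "scene" or "top" or "wrist"; returns the picture (480x640x3 uint8, red, green, blue); there is no depth.
- r.camera_info(name): a dict with "fx", "fy", "cx", "cy" (pixels), "R" (3x3) and "t" (3): a world point X has camera coordinates R X + t. Camera axes: x right, y down, z forward; pixel columns grow to the right and rows downward; lengths in mm; the calibration is good to about 2 mm. A picture is of the moment at which its call begins: read the wrist's pose just before it. camera_info takes no time and is no camera call; for the wrist camera it gives the pose at the moment of the call.
A pose or a line that the arm cannot do raises r.PlanningError and nothing moves.
- r.hand_in(): hands the job in; it is judged then, once.
Trained networks look in the newest picture that a camera, given by its name, has taken for a name from the list of things; names that differ only in an ending like _2 or _b are one class to them, and where a whole thing is asked for, a point or a joint stands for the part that bears it (a point fixed in the world has none). Each returns a list of dicts, best first, with "p" (0 to 1); they miss things now and then, are a little off and sometimes report something else, mostly with a low value. They report only what shows in the picture. A call takes as long as a camera call. They do not tell look-alikes from the thing itself.
- r.look_for(camera, query): "at" ([column, row] in pixels, amid what is visible of it).
- r.outline_of(camera, query): "mask" (480x640 bool, what is visible of it) and "at" ([column, row] in pixels, amid what is visible of it).
- r.spot_point(camera, query): "at" ([column, row] in pixels: a listed point, or the origin of a listed thing).
Readings, each from a call of its own:
- r.current_time_s(): time.
- r.current_q(): joint angles.
- r.current_qvel(): joint speeds.
- r.current_joint_efforts(): joint torques, N m.
- r.current_eef_pos(): TCP position.
- r.current_orientation(): TCP orientation.
- r.current_ft_force(): force on the tool from outside, world axes, zero at the start.
- r.current_torque(): the same for the moment, N m.
- r.current_grip_width(): finger opening in mm.
- r.current_gripper_force(): force on a finger pad.
Only numpy, scipy, OpenCV 4.12 (cv2) and the standard library are available. Lean on these libraries where they do the work, as an engineer would, in place of code of your own. Each camera call takes 0.05 s, during which the arm holds its last target. There are 200 camera calls.

## Working session

There is one attempt and no reset: what is moved stays moved. The work goes in short steps, each a Python script; the robot and the scene stay as the last script left them, time stands still between calls to the robot, and variables do not carry over. Pictures are saved under pics/ and viewed, at most 10 in all, crops included, and the job is handed in when it is done.

```bash
mkdir -p pics; python3 - <<'E'
from bench import r
import cv2,numpy as np
for c in("scene","top"):
    im=r.get_image(c); cv2.imwrite(f"pics/{c}0.png",im[:,:,::-1])
    i=r.camera_info(c); print(c,i["fx"],i["cx"],i["cy"],np.round(i["R"],3).tolist(),np.round(i["t"],1))
    for q in("notch","board","button_pivot","button_peg","jig"):
        print(q,[(np.round(d["at"],1).tolist(),round(d["p"],2)) for d in r.spot_point(c,q)][:3])
E
```

```text
scene 491.1338294127755 315.4303805557436 246.01905624678267 [[-0.78, -0.625, 0.019], [-0.387, 0.46, -0.799], [0.491, -0.631, -0.601]] [558.6 277.5 923. ]
notch [([338.4, 251.3], 0.75)]
board [([247.7, 371.0], 0.95), ([360.3, 234.8], 0.92)]
button_pivot []
button_peg []
jig [([338.6, 259.4], 0.8)]
top 454.9938787622009 314.99546512156667 233.55511750764538 [[0.024, -1.0, 0.002], [-0.985, -0.024, -0.172], [0.172, 0.002, -0.985]] [ 40.9 665.2 810.6]
notch [([348.2, 249.1], 0.66)]
board [([143.7, 286.8], 0.66)]
button_pivot [([308.4, 242.4], 0.85), ([457.7, 199.0], 0.48)]
button_peg [([315.5, 214.8], 0.78)]
jig [([314.3, 213.6], 0.69), ([345.0, 251.2], 0.64)]
```

View pics/scene0.png

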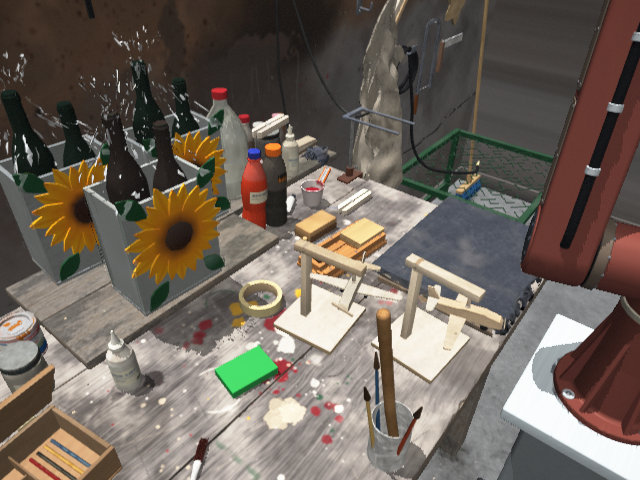

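View pics/top0.png

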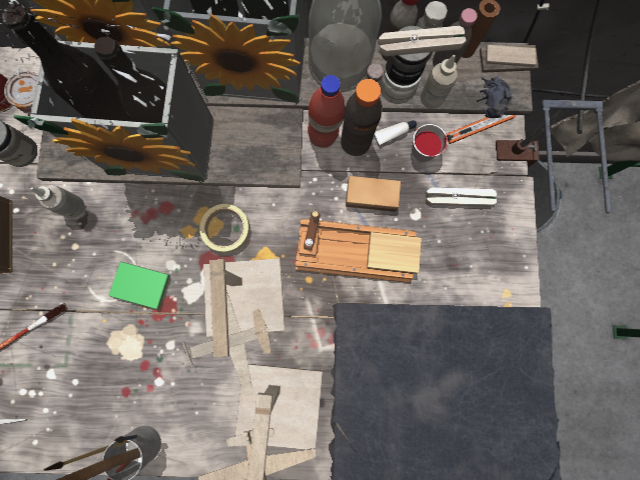

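The top view shows the jig with the board at its right, at about (394,252), and the button pivot at (308,242) with its peg at (315,215). Jig +y therefore points roughly along world +y. The green board at (139,286) is a look-alike. I'll take wrist views next.

```bash
cat > h.py <<'E'
from bench import r
import numpy as np,cv2
def px(i,X):
    c=i["R"]@np.asarray(X,float)+i["t"]; return np.array([i["fx"]*c[0]/c[2]+i["cx"],i["fy"]*c[1]/c[2]+i["cy"]])
def ray(i,uv):
    d=i["R"].T@np.array([(uv[0]-i["cx"])/i["fx"],(uv[1]-i["cy"])/i["fy"],1]); return -i["R"].T@i["t"],d
def at_z(i,uv,z):
    o,d=ray(i,uv); return o+d*(z-o[2])/d[2]
def tri(obs):
    A=0;b=0
    for i,uv in obs:
        o,d=ray(i,uv);d=d/np.linalg.norm(d);P=np.eye(3)-np.outer(d,d);A=A+P;b=b+P@o
    return np.linalg.solve(A,b)
E
python3 - <<'E'
from h import *
i=r.camera_info("top")
for uv,z in(((308.4,242.4),44),((315.5,214.8),56),((348,249),14),((394,252),38)): print(np.round(at_z(i,uv,z)))
D=np.array([[1.,0,0],[0,-1,0],[0,0,-1]])
c=at_z(i,(358,250),30)
obs={}
r.set_gripper(0)
for k,(dx,dy) in enumerate(((-60,-60),(-60,40))):
    p=[c[0]+dx,c[1]+dy,330]
    try: r.move_to(p,D)
    except r.PlanningError as e: print(e); continue
    w=r.camera_info("wrist"); im=r.get_image("wrist"); cv2.imwrite(f"pics/w{k}.png",im[:,:,::-1])
    np.save(f"w{k}.npy",w,allow_pickle=True)
    for q in("notch","board","button_pivot","button_peg"):
        l=r.spot_point("wrist",q); print(k,q,[(np.round(d["at"],1).tolist(),round(d["p"],2),np.round(at_z(w,d["at"],dict(notch=14,board=20,button_pivot=44,button_peg=56.5)[q]))) for d in l][:3])
        if l: obs.setdefault(q,[]).append((w,l[0]["at"]))
for q in obs:
    if len(obs[q])>1: print(q,np.round(tri(obs[q]),1))
print(r.current_time_s())
E
```

```text
[649.  69.  44.]
[701.  57.  56.]
[642.  -9.  14.]
[635. -97.  38.]
0 notch [([251.5, 129.1], 0.74, array([647.,  -3.,  14.]))]
0 board [([329.7, 137.0], 0.94, array([638., -94.,  20.]))]
0 button_pivot [([178.5, 128.0], 0.73, array([649.,  71.,  44.])), ([295.3, 24.7], 0.39, array([750., -59.,  44.]))]
0 button_peg [([178.1, 73.3], 0.6, array([702.,  61.,  56.]))]
1 notch [([336.7, 133.9], 0.57, array([642.,  -1.,  14.]))]
1 board [([418.0, 136.4], 0.61, array([639., -95.,  20.])), ([18.4, 197.1], 0.6, array([567., 386.,  20.]))]
1 button_pivot [([269.1, 125.4], 0.82, array([651.,  74.,  44.]))]
1 button_peg [([279.7, 74.5], 0.66, array([701.,  59.,  56.]))]
notch [644.6  -1.4   7.1]
board [639.  -94.3  24.6]
button_pivot [650.1  75.3  33.6]
button_peg [701.   58.6  64.1]
4.575
```

View pics/w0.png

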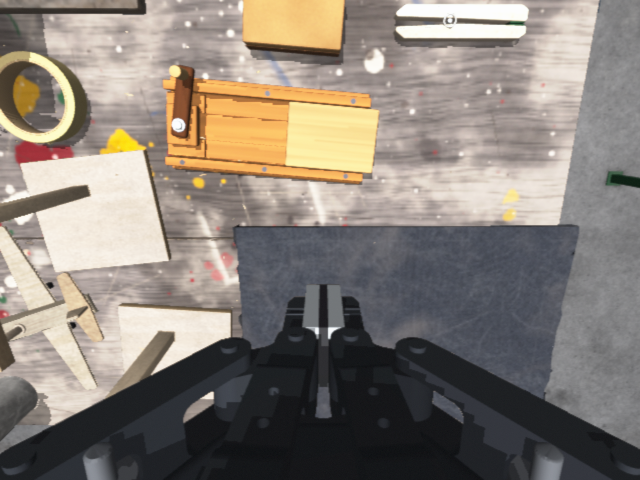

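View pics/w1.png

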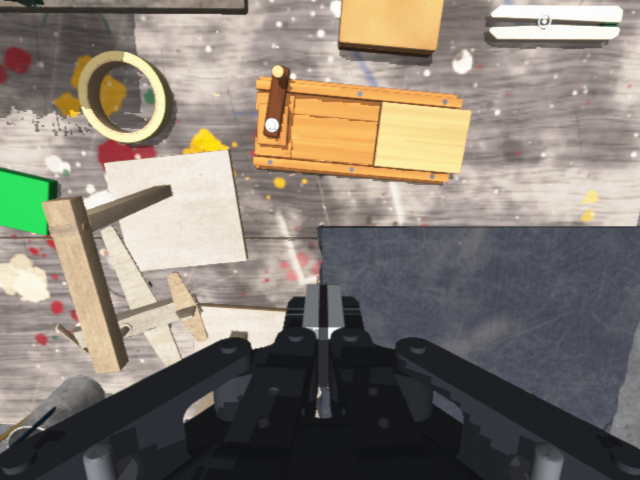

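The wrist views show the board at about (333,137) in w0, with the jig yawed by about -0.08 rad. The peg stands at (176,72) and the button points to about +x. I'll refine the yaw from line segments.

```bash
python3 - <<'E'
from h import *
for k,(x0,x1) in enumerate(((150,385),(245,475))):
    w=np.load(f"w{k}.npy",allow_pickle=True).item(); im=cv2.imread(f"pics/w{k}.png",0)[70:195,x0:x1]
    L=cv2.createLineSegmentDetector().detect(im)[0][:,0]
    a=[]
    for l in L:
        n=np.hypot(l[2]-l[0],l[3]-l[1])
        if n<35: continue
        P=at_z(w,(l[0]+x0,l[1]+70),30);Q=at_z(w,(l[2]+x0,l[3]+70),30);d=(Q-P)*np.sign(Q-P)[1]
        if abs(d[1])>abs(d[0]): a.append((round(np.arctan2(-d[0],d[1]),4),round(n), np.round((P+Q)/2)[:2].tolist()))
    for s in sorted(a): print(k,s)
E
```

```text
0 (np.float64(-0.1066), 53, [605.0, 66.0])
0 (np.float64(-0.0934), 177, [608.0, -7.0])
0 (np.float64(-0.0913), 75, [613.0, 3.0])
0 (np.float64(-0.0896), 79, [678.0, -3.0])
0 (np.float64(-0.0894), 77, [673.0, -93.0])
0 (np.float64(-0.0883), 65, [604.0, -90.0])
0 (np.float64(-0.0866), 46, [663.0, 16.0])
0 (np.float64(-0.085), 171, [680.0, -44.0])
0 (np.float64(-0.0846), 61, [687.0, -101.0])
0 (np.float64(-0.0844), 146, [596.0, -46.0])
0 (np.float64(-0.0781), 43, [600.0, 61.0])
1 (np.float64(-0.1031), 44, [606.0, 71.0])
1 (np.float64(-0.0984), 73, [606.0, -33.0])
1 (np.float64(-0.098), 61, [589.0, -66.0])
1 (np.float64(-0.094), 92, [679.0, 3.0])
1 (np.float64(-0.0911), 71, [673.0, -95.0])
1 (np.float64(-0.0901), 58, [612.0, 41.0])
1 (np.float64(-0.0886), 70, [604.0, -87.0])
1 (np.float64(-0.0882), 78, [662.0, 1.0])
1 (np.float64(-0.0877), 117, [615.0, 25.0])
1 (np.float64(-0.0845), 170, [680.0, -43.0])
1 (np.float64(-0.0836), 65, [687.0, -95.0])
1 (np.float64(-0.0833), 143, [596.0, -40.0])
1 (np.float64(-0.0658), 41, [600.0, 67.0])
1 (np.float64(-0.0605), 36, [660.0, 10.0])
```

```bash
cat >> h.py <<'E'
a=-0.088; N=np.array([645.,0.5,0]); X=np.array([np.cos(a),np.sin(a),0]); Y=np.array([-np.sin(a),np.cos(a),0])
def J(x,y,z): return N+x*X+y*Y+np.array([0,0,z])
def toJ(p): d=np.asarray(p)-N; return np.round([d@X,d@Y,d[2]],1)
Rp=np.column_stack([Y,X,[0,0,-1.]])   # tool x along push direction
Rm=np.column_stack([-Y,-X,[0,0,-1.]])
def pickR():
    R=r.current_orientation(); return Rp if (R*Rp).sum()>(R*Rm).sum() else Rm
E
python3 - <<'E'
from h import *
best=[(np.abs(r.ik(J(0,-190,120),R)-r.current_q()).max(),k) for k,R in enumerate((Rp,Rm)) if r.ik(J(0,-190,120),R) is not None]
print(best, r.ik(J(0,-190,120),Rp),r.ik(J(0,-190,120),Rm))
R=(Rp,Rm)[min(best)[1]]
r.move_to(J(0,-190,120),R); r.line_to(J(0,-190,27),100)
print("f0",r.current_ft_force().round(2))
print(r.line_to(J(0,-80,27),50,f_stop=12),toJ(r.current_eef_pos()),r.current_ft_force().round(2))
im=r.get_image("top"); cv2.imwrite("pics/t1.png",cv2.resize(im[190:310,270:450,::-1],None,fx=4,fy=4)); print(r.current_time_s())
E
```

```text
[(np.float64(1.7810426255828193), 0)] [-3.98760814e-01  3.88773643e-01  1.61656505e+00 -4.44089210e-16
  1.13625396e+00 -3.10760814e-01] None
f0 [ 0.67 -1.22  0.26]
False [  0.1 -80.   27.1] [-0.25  0.21  0.46]
9.625
```

View pics/t1.png

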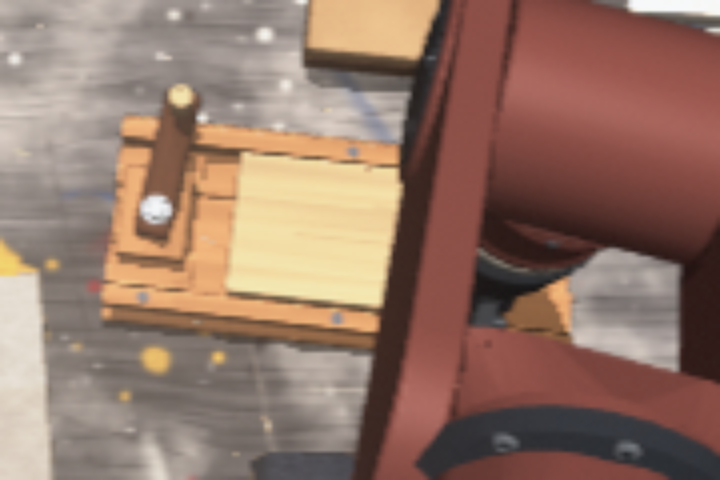

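The board has advanced straight along the rails; its nose is at about (235,225) in the crop, some 20 mm short. I'll push slowly until it meets the far step.

```bash
python3 - <<'E'
from h import *
print(r.line_to(J(0,-50,27),20,f_stop=5),toJ(r.current_eef_pos()),r.current_ft_force().round(2))
r.pause(.2); print(r.current_ft_force().round(2))
r.line_to(J(0,-90,27),60); r.line_to(J(0,-90,130),120)
r.move_to(J(-70,-60,250),np.column_stack([X,-Y,[0,0,-1.]]))
w=r.camera_info("wrist"); im=r.get_image("wrist"); cv2.imwrite("pics/w2.png",im[:,:,::-1]); np.save("w2.npy",w,allow_pickle=True)
for q in("button_pivot","button_peg","board"):
    print(q,[(round(d["p"],2),toJ(at_z(w,d["at"],dict(button_pivot=44,button_peg=56.5,board=14)[q]))) for d in r.spot_point("wrist",q)][:2])
print(r.current_time_s())
E
```

```text
True [  0.1 -62.8  26.7] [ 0.41 -1.57  1.2 ]
[ 0.53 -1.02 -0.18]
button_pivot [(0.61, array([ 1.5, 70.2, 44. ]))]
button_peg [(0.88, array([52.7, 65.8, 56.5]))]
board [(0.72, array([ 2.7, -1.2, 14. ])), (0.49, array([57. , 80.2, 14. ]))]
13.9833
```

View pics/w2.png

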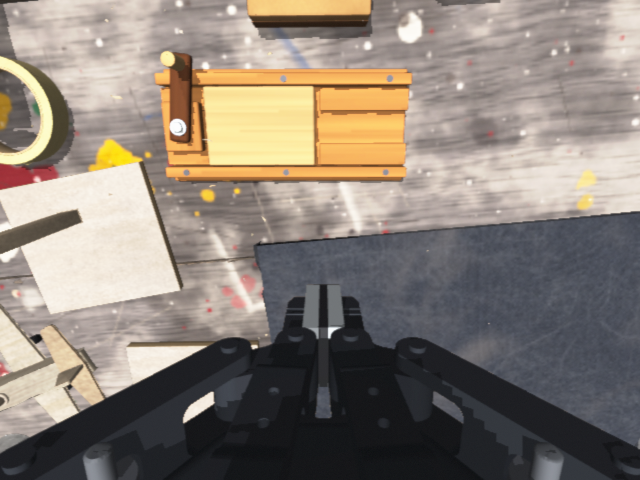

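```bash
python3 - <<'E'
from h import *
w=np.load("w2.npy",allow_pickle=True).item(); im=cv2.imread("pics/w2.png")
l=r.outline_of("wrist","board"); m=l[0]["mask"].astype(np.uint8); b=cv2.minAreaRect(np.argwhere(m)[:,::-1].astype(np.float32)); print(b)
for c in cv2.boxPoints(b): print([toJ(at_z(w,c,z)).tolist() for z in(32,38)])
for row in (110,140):
  g=im[row,:,:].astype(int).sum(1); print([ (c,g[c]) for c in range(306,326)])
print([ (toJ(at_z(w,(c,125),20))[1]) for c in (314,317,319,321,405)])
cv2.imwrite("pics/w2c.png",cv2.resize(im[55:190,145:345],None,fx=4,fy=4,interpolation=cv2.INTER_CUBIC))
E
```

```text
((258.5, 124.5), (79.0, 111.0), 90.0)
[[36.9, 49.2, 32.0], [36.3, 47.4, 38.0]]
[[36.8, -49.8, 32.0], [36.3, -49.9, 38.0]]
[[-32.6, -49.3, 32.0], [-32.0, -49.4, 38.0]]
[[-32.6, 55.4, 32.0], [-32.0, 53.5, 38.0]]
[(306, np.int64(635)), (307, np.int64(635)), (308, np.int64(633)), (309, np.int64(635)), (310, np.int64(636)), (311, np.int64(635)), (312, np.int64(604)), (313, np.int64(499)), (314, np.int64(353)), (315, np.int64(312)), (316, np.int64(348)), (317, np.int64(447)), (318, np.int64(502)), (319, np.int64(480)), (320, np.int64(401)), (321, np.int64(341)), (322, np.int64(317)), (323, np.int64(306)), (324, np.int64(303)), (325, np.int64(306))]
[(306, np.int64(655)), (307, np.int64(655)), (308, np.int64(655)), (309, np.int64(657)), (310, np.int64(656)), (311, np.int64(655)), (312, np.int64(636)), (313, np.int64(571)), (314, np.int64(421)), (315, np.int64(330)), (316, np.int64(350)), (317, np.int64(354)), (318, np.int64(379)), (319, np.int64(497)), (320, np.int64(552)), (321, np.int64(557)), (322, np.int64(559)), (323, np.int64(558)), (324, np.int64(561)), (325, np.int64(557))]
[np.float64(-49.2), np.float64(-52.1), np.float64(-54.0), np.float64(-55.9), np.float64(-135.4)]
```

View pics/w2c.png

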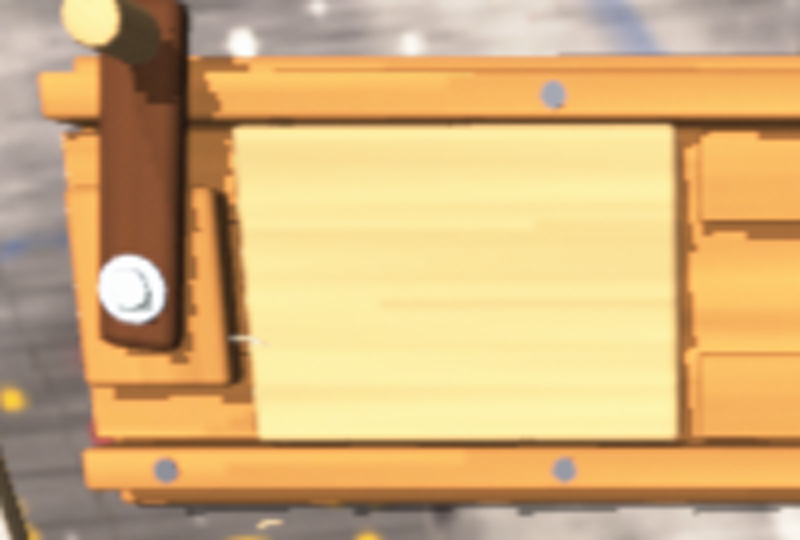

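The crop shows the board lying flat: its tail edge (x≈678) is clear of the step edge (x≈695) with a gap, so it is seated with its centre at about y = 0 to +1. The bar still lies across at θ≈1.4. Next I'll swing the button by its peg.

```bash
cat >> h.py <<'E'
P=np.array([1.,73.])
def pose(th,gap=0,z=50,d=17):
    t=np.array([np.cos(th),np.sin(th)]); p=P+52*np.array([np.sin(th),-np.cos(th)])+(d+gap)*t
    tx=t[0]*X+t[1]*Y
    return J(p[0],p[1],z),np.column_stack([tx,np.cross([0,0,-1.],tx),[0,0,-1.]])
E
python3 - <<'E'
from h import *
p,R=pose(1.45,gap=16,z=130); r.move_to(p,R)
r.line_to(pose(1.45,16)[0],100)
hit=r.line_to(pose(1.4)[0],60,rot=pose(1.4)[1],f_stop=10); print(hit,r.current_ft_force().round(1))
for th in np.arange(1.25,-0.11,-0.15):
    last=th<0.25
    p,R=pose(th); h=r.line_to(p,30 if last else 60,rot=R,f_stop=5 if last else 10)
    print(round(th,2),h,r.current_ft_force().round(1),toJ(r.current_eef_pos()))
    if h: break
print(r.current_time_s())
E
```

```text
False [ 0.3 -0.6  1.2]
1.25 False [ 0.8  0.3 -0. ] [55.6 72.7 50. ]
1.1 False [ 1.2  0.9 -0.3] [55.  64.7 50. ]
0.95 False [ 0.9 -0.2  0.1] [53.1 56.8 50. ]
0.8 False [-0.3  0.3  0.7] [50.1 49.2 50. ]
0.65 False [0.3 0.7 0.2] [45.9 42.1 50. ]
0.5 False [ 0.2  0.5 -0.2] [40.8 35.7 50. ]
0.35 False [0.1 0.1 0.8] [34.8 30.2 50. ]
0.2 False [-0.7  0.4  0.4] [28.1 25.6 50. ]
0.05 False [-0.2  0.1 -0.9] [20.6 22.  50. ]
-0.1 True [ 1.7 -0.1  1.7] [17.8 20.5 50.2]
19.7583
```

```bash
python3 - <<'E'
from h import *
p=r.current_eef_pos(); r.line_to(p+25*X,60); r.line_to(p+25*X+[0,0,80],120)
r.move_to(J(-70,-30,250),np.column_stack([X,-Y,[0,0,-1.]]))
w=r.camera_info("wrist"); im=r.get_image("wrist"); np.save("w3.npy",w,allow_pickle=True); cv2.imwrite("pics/w3.png",cv2.resize(im[45:195,140:340,::-1],None,fx=4,fy=4,interpolation=cv2.INTER_CUBIC))
for q in("button_pivot","button_peg","board"):
    print(q,[(round(d["p"],2),toJ(at_z(w,d["at"],dict(button_pivot=44,button_peg=56.5,board=14)[q]))) for d in r.spot_point("wrist",q)][:2])
i=r.camera_info("top"); im=r.get_image("top")
for q in("button_pivot","button_peg"):
    print(q,[(round(d["p"],2),toJ(at_z(i,d["at"],dict(button_pivot=44,button_peg=56.5,board=14)[q]))) for d in r.spot_point("top",q)][:2])
print(r.current_time_s())
E
```

```text
button_pivot []
button_peg [(0.62, array([ 0.3, 19.9, 56.5]))]
board [(0.98, array([-0.9,  2. , 14. ]))]
button_pivot [(0.53, array([-5.5, 68. , 44. ])), (0.36, array([-12.3,  -2. ,  44. ]))]
button_peg [(0.76, array([-4. , 15.3, 56.5]))]
22.2417
```

View pics/w3.png

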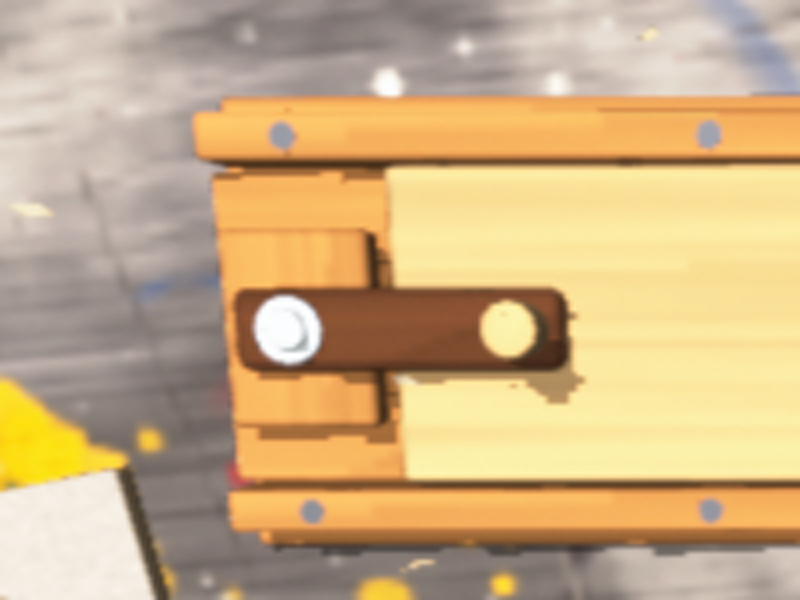

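The crop shows the bar at (290–510, 330), parallel to the fences and over the end of the flat board, with the peg against its stop. The arm is clear, so I'm handing in.

```bash
python3 -c "
from bench import r
print(r.hand_in())"
```

```text
the job is handed in; nothing more can be done
None
```

The board is seated flat in the notch, the turn-button points straight along the rails over its end at its stop, and I handed the job in just after 22 s on the robot's clock; no verdict came back.

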